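# Hold the column clamp open

### The job

Swing the orange latch lever clear of the compartment's lid, lift the lid by its grab bar until it stands upright or leans back, then swing the blue-posted spring clamp arm inside away from the column all the way to its red stop. Finish while holding the arm steadily against the stop with the gripper: do not let it go, because a colleague will take the column out. Leave the column in its cradle and everything else on the bench where it is.

Things in the scene. Friction and masses are not known exactly. Their poses are not given: they have to be found in the camera images.
- compartment: Column compartment: dark slate box fixed to the bench, 210 (own x) x 230 (own y) x 72 mm high, 80 mm with its lid; walls 5 mm. Origin at the centre of its underside. Its front (with handle and latch) faces its own -x, the lid hinge runs along its +x edge. It is turned so that the front faces roughly the robot's right (-y).
- latch (a joint): Angle (rad) of the orange latch lever, a flat bar swinging level about an upright pin in front of the box. At 0 it points along the compartment's +x, over the lid, and holds it shut; it swings clockwise seen from above, towards the compartment's -y, up to 1.75. Starts at 0 to 0.2; the lid is free from 1.3 on. Light friction, 1 N at its post; stays where left.
- latch_post (a point): Point on the axis of the upright orange round post at the end of the latch lever (14 mm across; its top is 15 mm above this point; the flat lever's top face is 19 mm below this point and 11 mm above the lid's top face). Push or pinch the post to swing the lever.
- latch_pivot (a point): Point on the latch's upright pivot axis, level with latch_post, 50 mm from it; the hub below it is 22 mm across.
- lid (a joint): Opening angle (rad) of the slate-grey lid: 0 shut, 1.57 upright, stops at 1.85. Its stiff hinge keeps it wherever it is left; lifting it by the handle takes about 2 to 4 N. The closed latch blocks it.
- lid_handle (a point): Middle of the lid's grab bar: round aluminium, 10 mm thick, 70 mm long, parallel to the hinge, 42 mm out from the lid's front edge in the lid's plane (a leg at each end). 76 mm above the bench when shut, free air all around; can be pinched from above all through the swing, a finger on either side. Moves on a circle of 252 mm radius about lid_hinge.
- lid_hinge (a point): Point on the lid's hinge axis, in line with the middle of the grab bar; the axis runs along the compartment's own y and is level.
- bracket: The clamp's dark grey bracket plate, screwed to the floor inside the compartment, turned up to 0.2 rad relative to it; origin under the plate, 6 mm above the bench. Its axes set the clamp's directions. A red stop pin stands on it.
- clamp (a joint): Angle (rad) of the spring clamp arm, swinging level about an upright pivot. At rest 0: arm along the bracket's +y, rubber pad by the column. It swings anticlockwise seen from above, the post moving towards the bracket's -x (the box's front), to the red stop pin at 1.0. The spring pushes back with about 3 N at the post at rest, 7 N at the stop, and snaps back when let go.
- clamp_arm: The clamp arm: aluminium bar 14 mm wide with a blue post at its end; origin on the pivot axis, own y along the arm towards the post. Its bar's top face lies 37 mm above the bench.
- clamp_post (a point): Point on the axis of the blue upright round post at the end of the arm, 14 mm across; 57 mm above the bench, post top 9 mm above this point, the bar's top face 20 mm below it. Pinch or push it; pinched hard it drags unless the hand turns with the arm. Box rim 72 mm above the bench, walls 25 mm or more from the post all through its swing.
- clamp_pivot (a point): Point on the clamp's upright pivot axis, level with clamp_post and 70 mm from it.
- column: The column: loose steel tube 14 mm across, 100 mm long, lying in a white cradle beside the clamp arm, its top about 37 mm above the bench; own y along it, origin on its underside. It stays where it is.
- solvent_bottle: clear glass bottle with a blue cap, 86 mm across, 200 mm tall; origin at the centre of its foot; leave it alone
- wash_bottle: white plastic bottle with a red cap, 60 mm across, 150 mm tall; origin at the centre of its foot; leave it alone
- vial_jar: amber jar with a white lid, 70 mm across, 90 mm tall; origin at the centre of its foot; leave it alone
- column_box: purple cardboard box 160 x 70 x 45 mm; origin at the centre of its underside; leave it alone
- vial_rack: blue block 120 x 80 x 30 mm with glass vials standing in it, 47 mm tall in all; origin at the centre of its underside; leave it alone
- driver: screwdriver lying on the bench; leave it alone
- spare_column: steel tube 14 mm across and 100 mm long lying loose on the bench along its own y; origin on its underside; leave it alone

How it is judged:
By the outcome, as a careful person would: the job done as asked, in the order asked, and still so for the second after the job is handed in, while the arm keeps its last pose, push and grip.
It also fails if it takes over 72 s, if anything falls off the work surface, if the arm or the gripper's body presses on something with over 40 N, if the wrist force passes 120 N, or if a joint passes its speed limit or range.

### The arm

A 6-joint arm with a two-finger parallel gripper is mounted at the origin on the work surface. World frame = base frame: x ahead of the robot, y to its left, z up, the work surface at z = 0. Lengths are in m, angles in rad, forces in N, time in s.
With the tool pointing down it reaches from about 0.35 to 0.775 m from the base axis. Payload 7.3 kg.
Tool frame: the origin (TCP) lies on the mounting face of the last link; the fingertips stand 178 mm ahead of it and the grasp point (between the pads) lies 159 mm ahead of it (robot.grip_depth is the distance from the TCP to the grasp point, in m); z points along the fingers, y is the line along which they close (so a half turn about z gives the same grasp; the last joint's range is limited). The gripper opens to 92 mm and grips with 3 to 60 N. Pads are 19 mm wide; open, the fingers measure 130 mm over their backs; the gripper's body (75 mm by 190 mm) begins 47 mm behind the grasp point.
Start: joints at [1.114, 0.342, 1.524, -0, 1.275, -0.146], TCP at [0.161, 0.5, 0.405] pointing down, gripper open.
Joint ranges: [-2.53, 2.53], [-0.77, 2.02], [0.04, 2.7], [-1, 4.14], [0.28, 2.66], [-3.11, 3.11]. Speed limits (rad/s): [2.57, 2.57, 3.14, 3.14, 3.14, 3.14].

### API

Orientations are given as [roll, pitch, yaw] about the fixed x, y, z axes, in that order (R = Rz(yaw) Ry(pitch) Rx(roll)).
In Python, from cell import observe, cams, robot, models gives the robot as it stands.
- The arm moves only by the shell command python3 -m jog 'ROWS' [FORCE]. ROWS is JSON, a list of rows, each a list of 3 entries, a list of its own where there are three numbers: the shift along the tool's x, y, z each as a share of 0.4 m, from -1 to 1, then the turn about the tool's z as a share of pi rad, from -1 to 1, then the closure, from 0 (fully open) to 1 (shut). In form: [[[x, y, z], turn, jaw], ...]. A call has 1 to 12 rows; each row is the pose to reach, as a shift and turn from the pose commanded when the call began, along the tool's axes at that moment, turning the shorter way round; what a row does not reach only later rows make up. A row lasts 1/8 s, in which the tool goes at most 62.5 mm and 10.7 degrees, less where a joint would pass 70% of its speed; a pose out of reach is approached as far as the arm can. A call with a number of a shift or a turn outside -1 to 1 is refused whole. A call with a gripper value outside its range is refused whole. The fingers move at their own pace and stop on an object; FORCE is the grip in N (left out, the last holds). Time passes only in rows, so rows that repeat a pose let the fingers close. It gives the time, the measured TCP pose, the force, the opening and the grip force at its end, in the units of the state.
- observe(): the state, without advancing time (a new reading comes with each control period).
- cams.read_camera(name): name is "side" or "top"; returns the picture (400x640x3 uint8, red, green, blue); there is no depth.
- cams.camera_model(name): a dict with "camera_matrix" (3x3 intrinsics, pixels), "pose" (4x4, takes a point from camera to world coordinates). Camera axes: x right, y down, z forward; pixel columns grow to the right and rows downward; lengths in m; the calibration is good to about 2 mm. A picture is of the moment at which its call begins. camera_model takes no time and is no camera call.
- robot.hand_in(): hands the job in; it is judged then, once.
Trained networks look in the newest picture that a camera, given by its name, has taken for a name from the list of things; names that differ only in an ending like _2 or _b are one class to them, and where a whole thing is asked for, a point or a joint stands for the part that bears it (a point fixed in the world has none). Each returns a list of dicts, best first, with "confidence" (0 to 1); they miss things now and then, are a little off and sometimes report something else, mostly with a low value. They report only what shows in the picture. A call takes as long as a camera call.
- models.find_in(target, camera): "position" ([x, y, z] in m, in world coordinates, good to about 4 mm: the middle of the surface that is visible of it).
- models.pinpoint(target, camera): "position" ([x, y, z] in m, in world coordinates, good to about 4 mm: a listed point, or the origin of a listed thing).
The state is a dict: "time": time; "qpos": joint angles; "qvel": joint speeds; "joint_efforts": joint torques, N m; "tool_pos": TCP position; "tool_rot": TCP orientation; "contact_force": force on the tool from outside, world axes, zero at the start; "torque": the same for the moment, N m; "opening": finger opening in m; "grip_force": force on a finger pad.
Only numpy, scipy, OpenCV 4.12 (cv2) and the standard library are available. Lean on these libraries where they do the work, as an engineer would, in place of code of your own. Each camera call takes 0.05 s, during which the arm holds its last target. There are 200 camera calls.

## Working session

There is one attempt and no reset: what is moved stays moved. The work goes in short steps, Python scripts to look and compute and a shell command to move; the robot and the scene stay as the last step left them, time stands still between calls to the robot, and variables do not carry over. Pictures are saved under pics/ and viewed, at most 10 in all, crops included, and the job is handed in when it is done.

```bash
ls; mkdir -p pics; python3 - <<'E'
from cell import observe,cams,robot,models
import cv2,numpy as np
for c in ("top","side"):
    im=cams.read_camera(c); cv2.imwrite(f"pics/{c}0.png",im[:,:,::-1])
    for t in ("latch_post","latch_pivot","lid_handle","lid_hinge","compartment","clamp_post"):
        r=models.pinpoint(t,c)
        print(c,t,[(np.round(d["position"],3).tolist(),round(d["confidence"],2)) for d in r[:2]])
o=observe();print({k:np.round(v,3).tolist() for k,v in o.items()})
E
```

```text
pics
top latch_post [([0.631, -0.021, 0.106], 0.44)]
top latch_pivot [([0.634, -0.076, 0.109], 0.6)]
top lid_handle [([0.532, -0.115, 0.073], 0.85)]
top lid_hinge [([0.503, 0.135, 0.074], 0.95), ([0.535, 0.424, 0.002], 0.68)]
top compartment [([0.535, 0.036, 0.001], 0.86)]
top clamp_post []
side latch_post [([0.628, -0.028, 0.116], 0.6)]
side latch_pivot [([0.634, -0.076, 0.107], 0.86), ([0.611, -0.356, -0.004], 0.74)]
side lid_handle [([0.536, -0.115, 0.079], 0.92)]
side lid_hinge [([0.5, 0.133, 0.075], 0.71), ([0.411, 0.39, 0.0], 0.51)]
side compartment [([0.536, 0.031, -0.002], 0.96)]
side clamp_post []
{'time': 0.7, 'qpos': [1.114, 0.342, 1.524, -0.0, 1.275, -0.146], 'qvel': [0.001, -0.002, 0.0, -0.001, -0.002, 0.001], 'joint_efforts': [-0.0, -43.104, -24.444, 0.072, 0.048, -0.0], 'tool_pos': [0.161, 0.5, 0.405], 'tool_rot': [3.142, 0.0, 2.831], 'contact_force': [0.539, -0.108, -0.105], 'torque': [0.021, -0.028, -0.001], 'grip_force': 0.0, 'opening': 0.092}
```

View pics/top0.png

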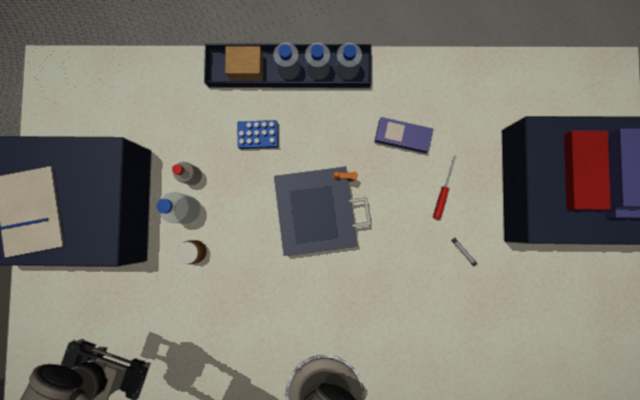

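View pics/side0.png

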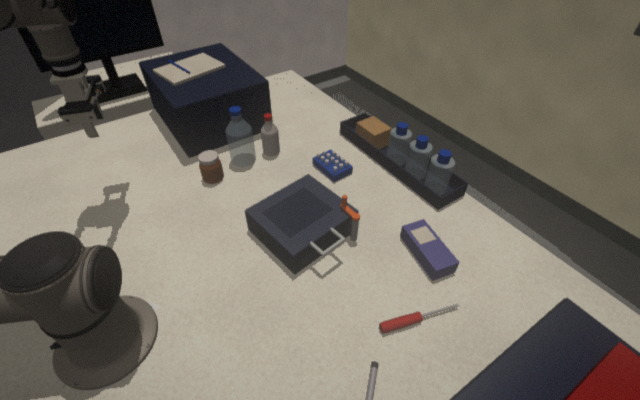

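```bash
cat > h.py <<'E'
from cell import observe,cams,robot,models
import numpy as np
from scipy.spatial.transform import Rotation as R
def rows(pts):
    """pts: (grasp x,y,z,yaw) tool down -> shift/turn shares"""
    o=observe(); M=R.from_euler('xyz',o["tool_rot"]).as_matrix(); y0=o["tool_rot"][2]
    for x,y,z,w in pts:
        d=M.T@(np.array([x,y,z+robot.grip_depth])-o["tool_pos"])/0.4
        t=-((w-y0+np.pi)%(2*np.pi)-np.pi)/np.pi
        print(np.round(d,3).tolist(),round(t,3))
def pin(ts,cs=("top","side"),f="pinpoint"):
    for c in cs:
        cams.read_camera(c)
        for t in ts:
            print(c,t,[(np.round(d["position"],3).tolist(),round(d["confidence"],2)) for d in getattr(models,f)(t,c)[:2]])
E
python3 - <<'E'
from h import *
rows([(0.4,0.2,0.27,1.66),(0.63,-0.025,0.2,1.66),(0.63,-0.025,0.12,1.66)])
E
```

```text
[-0.799, -0.531, -0.061] 0.373
[-1.519, -0.89, 0.114] 0.373
[-1.519, -0.89, 0.314] 0.373
```

```bash
python3 -m jog '[[[-0.8,-0.53,-0.06],0.37,0.5],[[-0.8,-0.53,-0.06],0.37,0.5],[[-0.8,-0.53,-0.06],0.37,0.5],[[-0.8,-0.53,-0.06],0.37,0.5],[[-0.8,-0.53,-0.06],0.37,0.5],[[-0.8,-0.53,-0.06],0.37,0.5],[[-0.8,-0.53,-0.06],0.37,0.5],[[-0.8,-0.53,-0.06],0.37,0.5],[[-0.8,-0.53,-0.06],0.37,0.5],[[-0.8,-0.53,-0.06],0.37,0.5]]' 6; python3 - <<'E'
from h import *
rows([(0.63,-0.025,0.2,1.66),(0.63,-0.025,0.114,1.66)])
pin(["latch_post"])
E
```

```text
time: 1.95
tool_pos: [0.3995, 0.2013, 0.4287]
tool_rot: [-3.141, -0.0, 1.672]
contact_force: [-0.0, -0.3, -0.8]
opening: 0.0457
grip_force: 0.0
[-0.621, 0.516, 0.174] 0.004
[-0.621, 0.516, 0.389] 0.004
top latch_post [([0.632, -0.021, 0.106], 0.68)]
side latch_post [([0.634, -0.079, 0.108], 0.74), ([0.634, -0.027, 0.113], 0.65)]
```

```bash
python3 -m jog '[[[-0.62,0.52,0.17],0,0.5],[[-0.62,0.52,0.17],0,0.5],[[-0.62,0.52,0.17],0,0.5],[[-0.62,0.52,0.17],0,0.5],[[-0.62,0.52,0.17],0,0.5],[[-0.62,0.52,0.17],0,0.5],[[-0.62,0.52,0.385],0,0.5],[[-0.62,0.52,0.385],0,0.5],[[-0.62,0.52,0.385],0,0.5]]'; python3 - <<'E'
from h import *
pin(["latch_post"])
import cv2
cv2.imwrite("pics/a.png",cv2.resize(cams.read_camera("side")[130:290,230:470,::-1],None,fx=3,fy=3))
rows([(0.632,-0.024,0.116,1.66)])
E
```

```text
time: 3.28
tool_pos: [0.6311, -0.0261, 0.2724]
tool_rot: [-3.137, -0.001, 1.669]
contact_force: [-0.1, 0.4, 0.3]
opening: 0.0456
grip_force: 0.0
top latch_post [([0.422, -0.41, -0.003], 0.34)]
side latch_post [([0.63, -0.027, 0.111], 0.5)]
[0.006, 0.001, 0.003] 0.003
```

View pics/a.png

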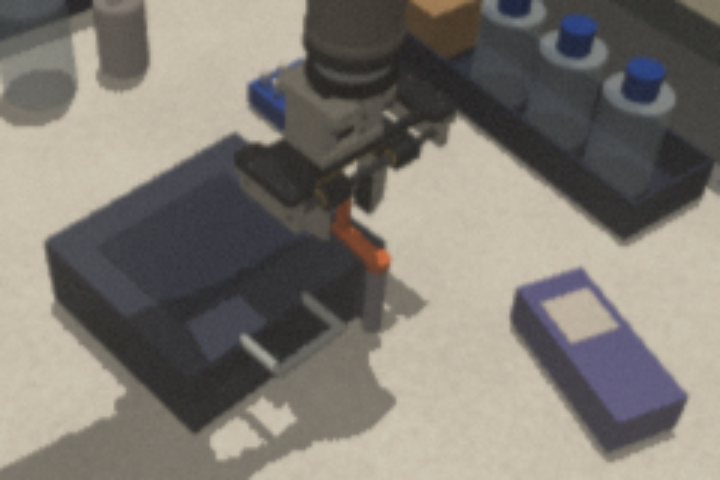

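The orange post (crop ~345,210) sits between the two fingers; the lever runs to the hub at (380,258). Closing.

```bash
python3 -m jog '[[[0.003,0,0],0,0.9],[[0.003,0,0],0,0.9],[[0.003,0,0],0,0.9],[[0.003,0,0],0,0.9]]' 6; python3 - <<'E'
from h import *
P=np.array([0.634,-0.076]); 
o=observe(); g=o["tool_pos"][:2]; v=g-P; print(g,np.linalg.norm(v),np.arctan2(v[1],v[0]))
a0=np.arctan2(v[1],v[0])
a=np.append(np.arange(a0-.17,0.17,-.17),[0.1])
rows([(P[0]+.05*np.cos(t),P[1]+.05*np.sin(t),0.115,1.669+t-a0) for t in a])
E
```

```text
time: 4.03
tool_pos: [0.6316, -0.0251, 0.2748]
tool_rot: [3.141, -0.0, 1.668]
contact_force: [0.7, 1.1, 0.0]
opening: 0.014
grip_force: 6.0
[ 0.63156395 -0.02510808] 0.050950189285923805 1.6186269360148966
[-0.005, 0.021, 0.002] 0.054
[-0.012, 0.041, 0.002] 0.108
[-0.021, 0.06, 0.002] 0.162
[-0.034, 0.077, 0.002] 0.216
[-0.049, 0.092, 0.002] 0.27
[-0.067, 0.103, 0.002] 0.324
[-0.087, 0.112, 0.002] 0.379
[-0.107, 0.117, 0.002] 0.433
[-0.127, 0.119, 0.002] 0.483
```

```bash
python3 -m jog '[[[-0.005,0.021,0.001],0.054,0.9],[[-0.012,0.041,0.001],0.108,0.9],[[-0.021,0.06,0.001],0.162,0.9],[[-0.034,0.077,0.001],0.216,0.9],[[-0.049,0.092,0.001],0.27,0.9],[[-0.067,0.103,0.001],0.324,0.9],[[-0.087,0.112,0.001],0.378,0.9],[[-0.107,0.117,0.001],0.432,0.9],[[-0.127,0.119,0.001],0.48,0.9],[[-0.127,0.119,0.001],0.48,0.9],[[-0.127,0.119,0.001],0.48,0.9]]'
python3 - <<'E'
from h import *
rows([(0.534,-0.115,0.2,0.13),(0.534,-0.115,0.076,0.13)])
E
```

```text
time: 5.4
tool_pos: [0.6848, -0.0713, 0.275]
tool_rot: [3.14, -0.005, 0.16]
contact_force: [6.0, 0.9, 0.4]
opening: 0.0134
grip_force: 6.0
[-0.389, 0.048, -0.212] 0.01
[-0.39, 0.048, 0.098] 0.01
```

```bash
python3 -m jog '[[[0,0,0],0,0.6],[[0,0,0],0,0.6],[[0,0,-0.21],0,0.7],[[0,0,-0.21],0,0.7],[[-0.39,0.048,-0.21],0,0.7],[[-0.39,0.048,-0.21],0,0.7],[[-0.39,0.048,-0.21],0,0.7],[[-0.39,0.048,-0.21],0,0.7],[[-0.39,0.048,-0.21],0,0.7]]' 15
python3 - <<'E'
from h import *
import cv2
pin(["latch_post","lid_handle","lid_hinge","latch_pivot"])
cv2.imwrite("pics/b.png",cv2.resize(cams.read_camera("side")[130:290,230:470,::-1],None,fx=3,fy=3))
rows([(0.534,-0.115,0.2,0.13),(0.534,-0.115,0.076,0.13)])
E
```

```text
time: 6.52
tool_pos: [0.5334, -0.115, 0.3586]
tool_rot: [3.141, -0.001, 0.16]
contact_force: [-0.2, 0.1, -0.8]
opening: 0.0275
grip_force: 0.0
top latch_post [([0.683, -0.068, 0.106], 0.52)]
top lid_handle [([0.683, -0.066, 0.105], 0.69)]
top lid_hinge [([0.502, 0.132, 0.077], 0.76), ([0.423, -0.412, -0.004], 0.56)]
top latch_pivot [([0.634, -0.077, 0.107], 0.65)]
side latch_post [([0.533, -0.115, 0.074], 0.74)]
side lid_handle [([0.536, -0.112, 0.074], 0.64), ([0.412, 0.395, 0.001], 0.22)]
side lid_hinge [([0.5, 0.136, 0.077], 0.67)]
side latch_pivot [([0.634, -0.076, 0.109], 0.86)]
[0.003, 0.001, -0.002] 0.01
[0.003, 0.001, 0.308] 0.01
```

View pics/b.png

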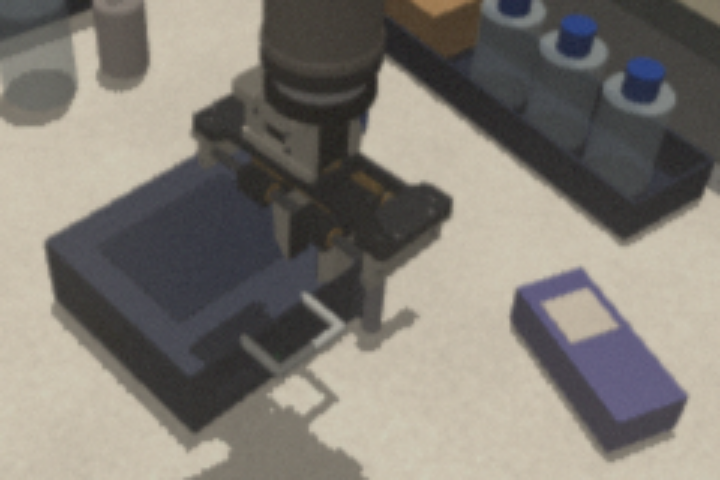

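The latch is swung clear (post at 0.683,-0.067); the grab bar spans crop (245,340)–(340,320) under the gripper. Descending.

```bash
python3 -m jog '[[[0.003,0.001,0.2],0.01,0.7],[[0.003,0.001,0.306],0.01,0.7],[[0.003,0.001,0.306],0.01,0.7],[[0.003,0.001,0.306],0.01,0.7],[[0.003,0.001,0.306],0.01,0.7],[[0.003,0.001,0.306],0.01,1],[[0.003,0.001,0.306],0.01,1],[[0.003,0.001,0.306],0.01,1],[[0.003,0.001,0.306],0.01,1]]' 12
python3 - <<'E'
from h import *
H=np.array([0.501,0.134]); 
o=observe(); g=o["tool_pos"]; z0=g[2]-.159; v=g[:2]-H; r=np.linalg.norm(v);print(r,z0); u=np.array([0.534,-0.1148])-H;u/=np.linalg.norm(u)
off=g[:2]-(H+.252*u); print(off)
a=np.arange(0.15,1.76,.1)
rows([(*(H+off+.252*np.cos(t)*u),z0+.252*np.sin(t),0.13) for t in a])
E
```

```text
time: 8.2
tool_pos: [0.5343, -0.1154, 0.2366]
tool_rot: [3.141, -0.001, 0.129]
contact_force: [-0.9, -1.8, 5.9]
opening: 0.0095
grip_force: 12.0
0.2516137917868878 0.07761353968997659
[0.00017124 0.0004124 ]
[0.0, -0.007, -0.095] -0.0
[0.0, -0.019, -0.156] -0.0
[0.0, -0.038, -0.217] -0.0
[0.0, -0.062, -0.275] -0.0
[0.0, -0.093, -0.33] -0.0
[0.0, -0.128, -0.382] -0.0
[0.0, -0.169, -0.43] -0.0
[-0.0, -0.214, -0.474] -0.0
[-0.0, -0.263, -0.513] -0.0
[-0.0, -0.316, -0.547] -0.0
[-0.0, -0.372, -0.576] -0.0
[-0.0, -0.431, -0.599] -0.0
[-0.001, -0.492, -0.616] -0.0
[-0.001, -0.554, -0.626] -0.0
[-0.001, -0.616, -0.631] -0.0
[-0.001, -0.679, -0.629] -0.0
[-0.001, -0.742, -0.621] -0.0
```

```bash
python3 -m jog '[[[0,-0.001,-0.03],0,1],[[0,-0.007,-0.095],0,1],[[0,-0.019,-0.156],0,1],[[0,-0.038,-0.217],0,1],[[0,-0.062,-0.275],0,1],[[0,-0.093,-0.33],0,1],[[0,-0.128,-0.382],0,1],[[0,-0.169,-0.43],0,1],[[0,-0.214,-0.474],0,1],[[0,-0.263,-0.513],0,1]]'
python3 - <<'E'
from h import *
H=np.array([0.501,0.134]); u=np.array([0.534,-0.1148])-H;u/=np.linalg.norm(u)
o=observe(); g=o["tool_pos"]; print(np.arctan2(g[2]-.159-.0765,(g[:2]-H)@u))
a=np.arange(1.05,1.76,.1)
rows([(*(H+.252*np.cos(t)*u),.0765+.252*np.sin(t),0.13) for t in a])
E
```

```text
time: 9.45
tool_pos: [0.52, -0.0106, 0.4423]
tool_rot: [3.14, 0.001, 0.129]
contact_force: [-1.0, -3.3, 0.0]
opening: 0.009
grip_force: 12.0
0.9563474036896986
[0.0, -0.051, -0.03] -0.0
[0.0, -0.107, -0.059] -0.0
[-0.0, -0.166, -0.082] -0.0
[-0.0, -0.227, -0.099] -0.0
[-0.001, -0.289, -0.109] -0.0
[-0.001, -0.351, -0.114] -0.0
[-0.001, -0.414, -0.112] -0.0
[-0.001, -0.477, -0.104] -0.0
```

```bash
python3 -m jog '[[[0,-0.051,-0.03],0,1],[[0,-0.107,-0.059],0,1],[[0,-0.166,-0.082],0,1],[[0,-0.227,-0.099],0,1],[[0,-0.289,-0.109],0,1],[[0,-0.351,-0.114],0,1],[[0,-0.414,-0.112],0,1],[[0,-0.477,-0.104],0,1],[[0,-0.477,-0.104],0,1],[[0,-0.477,-0.104],0,1]]'
python3 -m jog '[[[0,0,0],0,0.6],[[0,0,0],0,0.6],[[0,0,0],0,0.6],[[0,0,-0.1],0,0.6],[[0,0,-0.25],0,0.6],[[0,0.2,-0.25],0,0.6],[[0,0.5,-0.25],0,0.6],[[0,0.8,-0.25],0,0.6],[[0,0.8,-0.25],0,0.6],[[0,0.8,-0.25],0,0.6],[[0,0.8,-0.25],0,0.6]]'
python3 - <<'E'
from h import *
import cv2
pin(["clamp_post","clamp_pivot","bracket","clamp_arm","column","lid_handle","latch_post","lid_hinge"])
a=cams.read_camera("side")[130:290,230:430]; b=cams.read_camera("top")[130:280,240:400]
cv2.imwrite("pics/c.png",cv2.resize(a[:,:,::-1],None,fx=4,fy=3.7)[:590]);cv2.imwrite("pics/d.png",cv2.resize(b[:,:,::-1],None,fx=4,fy=4))
E
```

```text
time: 10.7
tool_pos: [0.4951, 0.1786, 0.4834]
tool_rot: [-3.14, 0.002, 0.13]
contact_force: [-5.4, 1.1, 5.6]
opening: 0.009
grip_force: 12.0
time: 12.08
tool_pos: [0.5374, -0.1431, 0.5815]
tool_rot: [-3.141, 0.002, 0.123]
contact_force: [0.2, 0.9, -0.0]
opening: 0.0368
grip_force: 0.0
top clamp_post [([0.511, 0.034, 0.059], 0.73), ([0.582, 0.053, 0.03], 0.25)]
top clamp_pivot [([0.582, 0.055, 0.059], 0.62), ([0.503, 0.132, 0.079], 0.23)]
top bracket [([0.536, 0.024, 0.005], 0.78)]
top clamp_arm [([0.579, 0.055, 0.032], 0.44), ([0.536, 0.025, 0.004], 0.18)]
top column [([0.502, 0.051, 0.025], 0.55)]
top lid_handle [([0.493, 0.179, 0.316], 0.85)]
top latch_post [([0.68, -0.068, 0.106], 0.6)]
top lid_hinge [([0.505, 0.135, 0.074], 0.78), ([0.415, 0.393, -0.002], 0.57)]
side clamp_post [([0.492, 0.174, 0.323], 0.7), ([0.512, 0.033, 0.06], 0.51)]
side clamp_pivot [([0.58, 0.06, 0.052], 0.96)]
side bracket [([0.54, 0.024, 0.006], 0.86)]
side clamp_arm [([0.584, 0.056, 0.026], 0.79)]
side column []
side lid_handle [([0.491, 0.18, 0.319], 0.57)]
side latch_post [([0.682, -0.073, 0.113], 0.7), ([0.54, 0.028, 0.006], 0.59)]
side lid_hinge [([0.497, 0.133, 0.077], 0.87), ([0.492, 0.179, 0.323], 0.41)]
```

View pics/c.png

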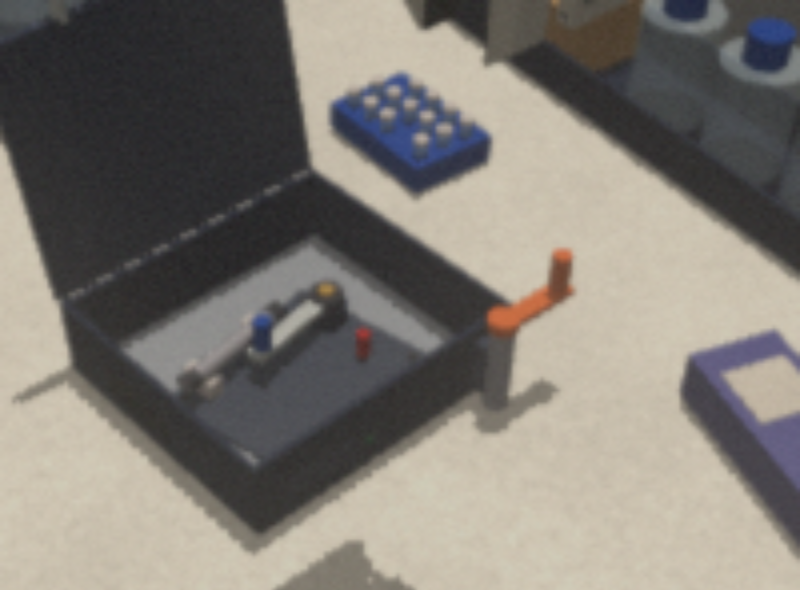

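View pics/d.png

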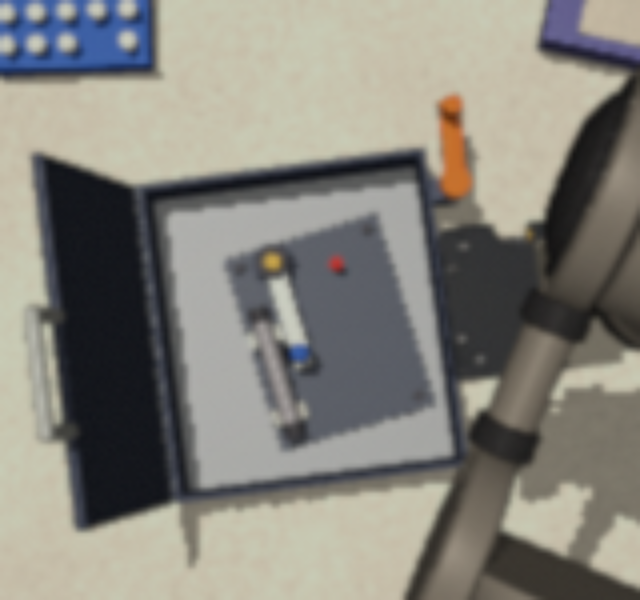

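Lid stands leaning back (~1.75 rad), blue post at top crop (300,353), pivot (272,261), red pin (337,264); latch clear. I'll hover with a skewed yaw, to keep the gripper body off the lid.

```bash
python3 - <<'E'
from h import *
rows([(0.511,0.033,0.15,0.95),(0.511,0.033,0.065,0.95)])
E
```

```text
[-0.009, -0.435, 0.684] -0.261
[-0.009, -0.435, 0.896] -0.261
```

```bash
python3 -m jog '[[[-0.01,-0.22,0.2],-0.26,0.63],[[-0.01,-0.435,0.35],-0.26,0.63],[[-0.01,-0.435,0.5],-0.26,0.63],[[-0.01,-0.435,0.684],-0.26,0.63],[[-0.01,-0.435,0.684],-0.26,0.63],[[-0.01,-0.435,0.684],-0.26,0.63],[[-0.01,-0.435,0.684],-0.26,0.63],[[-0.01,-0.435,0.684],-0.26,0.63]]' 10
python3 - <<'E'
from h import *
import cv2
pin(["clamp_post","clamp_pivot"])
a=cams.read_camera("side")[130:290,230:430]; 
cv2.imwrite("pics/e.png",cv2.resize(a[:,:,::-1],None,fx=4,fy=3.7)[:590])
rows([(0.511,0.033,0.065,0.95)])
E
```

```text
time: 14.08
tool_pos: [0.5115, 0.0327, 0.3104]
tool_rot: [3.139, -0.001, 0.946]
contact_force: [-0.0, 0.5, 0.4]
opening: 0.0337
grip_force: 0.0
top clamp_post []
top clamp_pivot [([0.683, -0.066, 0.108], 0.71), ([0.581, 0.054, 0.059], 0.61)]
side clamp_post [([0.513, 0.033, 0.057], 0.68), ([0.492, 0.18, 0.322], 0.42)]
side clamp_pivot [([0.58, 0.058, 0.053], 0.7)]
[0.0, -0.0, 0.214] -0.001
```

View pics/e.png

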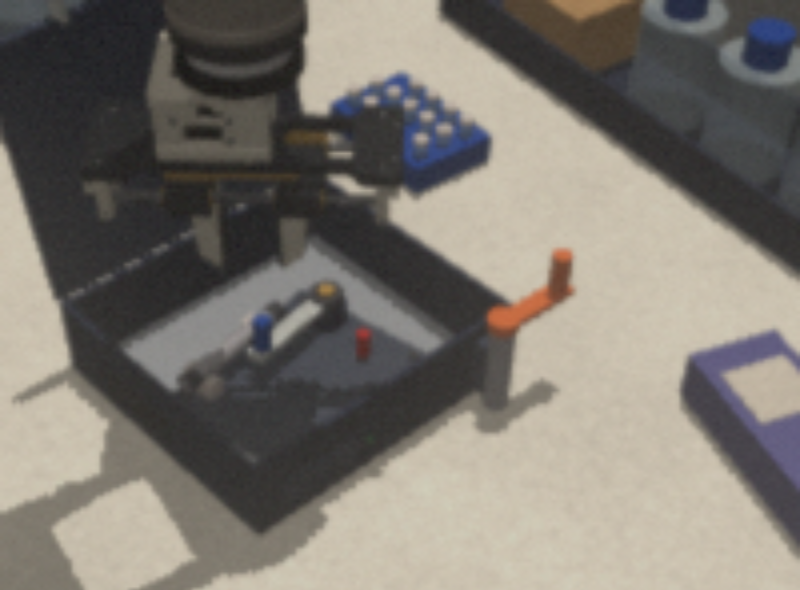

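Post at (262,330) crop, below between the fingers, column behind it; lid, latch clear of the gripper. Descend and close.

```bash
python3 -m jog '[[[0.001,0,0.1],0,0.63],[[0.001,0,0.17],0,0.63],[[0.001,0,0.212],0,0.63],[[0.001,0,0.212],0,0.63],[[0.001,0,0.212],0,0.63]]' 10
python3 -m jog '[[[0,0,0],0,1],[[0,0,0],0,1],[[0,0,0],0,1],[[0,0,0],0,1]]' 10
python3 - <<'E'
from h import *
P=np.array([0.581,0.056])
g=observe()["tool_pos"]; v=g[:2]-P; r=np.hypot(*v); a0=np.arctan2(v[1],v[0])%(2*np.pi); print(r,a0)
a=np.append(np.arange(0.1,.96,.1),[1,1.04])
rows([(P[0]+.071*np.cos(a0+t),P[1]+.071*np.sin(a0+t),g[2]-.159,.948+.4*t) for t in a])
E
```

```text
time: 15.05
tool_pos: [0.5114, 0.0333, 0.2251]
tool_rot: [3.14, -0.001, 0.946]
contact_force: [-0.6, -0.7, 0.0]
opening: 0.0339
grip_force: 0.0
time: 15.55
tool_pos: [0.5122, 0.0326, 0.225]
tool_rot: [3.137, -0.001, 0.946]
contact_force: [3.9, -5.0, -1.9]
opening: 0.0138
grip_force: 10.0
0.07265711913022864 3.469430112879095
[-0.006, 0.017, -0.0] -0.013
[-0.014, 0.033, -0.0] -0.026
[-0.021, 0.05, -0.0] -0.039
[-0.025, 0.067, -0.0] -0.052
[-0.028, 0.084, -0.0] -0.064
[-0.029, 0.102, -0.0] -0.077
[-0.029, 0.12, -0.0] -0.09
[-0.027, 0.137, 0.0] -0.103
[-0.022, 0.155, 0.0] -0.115
[-0.017, 0.171, 0.0] -0.128
[-0.014, 0.178, 0.0] -0.133
```

```bash
python3 -m jog '[[[-0.006,0.017,0],-0.013,1],[[-0.013,0.033,0],-0.026,1],[[-0.019,0.05,0],-0.039,1],[[-0.023,0.067,0],-0.052,1],[[-0.026,0.084,0],-0.064,1],[[-0.028,0.102,0],-0.077,1],[[-0.028,0.12,0],-0.09,1],[[-0.026,0.137,0],-0.103,1],[[-0.022,0.153,0],-0.115,1],[[-0.022,0.153,0],-0.115,1]]' 20
python3 - <<'E'
from h import *
P=np.array([0.581,0.056]); g=observe()["tool_pos"]; v=g[:2]-P; print(np.hypot(*v),np.arctan2(v[1],v[0])%(2*np.pi))
pin(["clamp_post","clamp_pivot","column"])
rows([(P[0]+.071*np.cos(t),P[1]+.071*np.sin(t),g[2]-.159,1.33) for t in (4.4,4.45,4.5,4.55)])
E
```

```text
time: 16.8
tool_pos: [0.5536, -0.0106, 0.2244]
tool_rot: [-3.135, 0.003, 1.308]
contact_force: [-12.5, -6.4, 9.8]
opening: 0.0133
grip_force: 20.0
0.0719924521383615 4.32264830076698
top clamp_post []
top clamp_pivot [([0.579, 0.055, 0.057], 0.49)]
top column [([0.498, 0.055, 0.024], 0.56)]
side clamp_post [([0.552, -0.012, 0.058], 0.44)]
side clamp_pivot []
side column [([0.497, 0.05, 0.023], 0.4), ([0.766, 0.212, 0.0], 0.18)]
[0.001, 0.015, -0.001] -0.007
[0.001, 0.024, -0.001] -0.007
[0.001, 0.032, -0.001] -0.007
[0.002, 0.041, -0.001] -0.007
```

```bash
python3 -m jog '[[[0.001,0.007,0],-0.005,1],[[0.001,0.014,0],-0.01,1],[[0.001,0.014,0],-0.01,1]]' 20; python3 -m jog '[[[0.001,0.005,0],-0.005,1],[[0.001,0.008,0],-0.005,1],[[0.001,0.008,0],-0.005,1]]';python3 -m jog '[[[0.001,0.004,0],0,1],[[0.001,0.006,0],0,1],[[0.001,0.006,0],0,1]]'
```

```text
time: 17.58
tool_pos: [0.559, -0.0121, 0.2244]
tool_rot: [-3.135, 0.004, 1.34]
contact_force: [-13.4, -9.2, 9.0]
opening: 0.013
grip_force: 20.0
time: 17.95
tool_pos: [0.5621, -0.0127, 0.2244]
tool_rot: [-3.135, 0.005, 1.355]
contact_force: [-12.2, -11.3, 8.4]
opening: 0.0132
grip_force: 20.0
time: 18.32
tool_pos: [0.5642, -0.013, 0.2244]
tool_rot: [-3.133, 0.005, 1.355]
contact_force: [-14.6, -13.4, 10.4]
opening: 0.0133
grip_force: 20.0
```

```bash
for i in 1 2; do python3 -m jog '[[[-0.002,0.004,0],0,1],[[-0.002,0.005,0],0,1],[[-0.002,0.005,0],0,1]]'; done
python3 - <<'E'
from h import *
import cv2
pin(["clamp_post","clamp_pivot","bracket"])
a=cams.read_camera("side")[170:270,250:380]; 
cv2.imwrite("pics/f.png",cv2.resize(a[:,:,::-1],None,fx=5.5,fy=5.5))
E
```

```text
time: 18.7
tool_pos: [0.5649, -0.0135, 0.2242]
tool_rot: [-3.129, 0.004, 1.355]
contact_force: [-19.3, -9.3, 14.4]
opening: 0.0131
grip_force: 20.0
time: 19.08
tool_pos: [0.5656, -0.0139, 0.224]
tool_rot: [-3.125, 0.004, 1.355]
contact_force: [-24.2, -5.6, 19.0]
opening: 0.0133
grip_force: 20.0
top clamp_post []
top clamp_pivot [([0.58, 0.052, 0.057], 0.58)]
top bracket [([0.535, 0.024, 0.007], 0.63)]
side clamp_post [([0.563, -0.014, 0.057], 0.55)]
side clamp_pivot [([0.577, 0.058, 0.054], 0.96)]
side bracket [([0.538, 0.026, 0.002], 0.7)]
```

View pics/f.png

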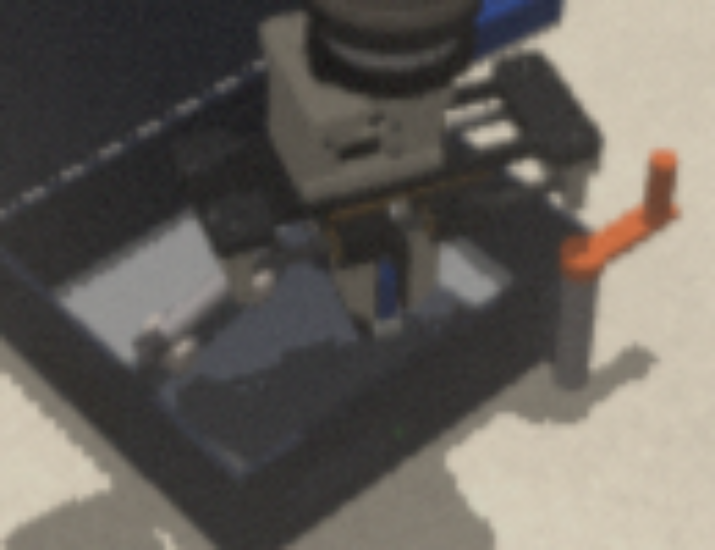

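```bash
python3 -m jog '[[[0,0,-0.003],0,1],[[0,0,-0.005],0,1],[[0,0,-0.005],0,1]]'; python3 -m jog '[[[0,-0.003,-0.003],0,1],[[0,-0.003,-0.005],0,1],[[0,-0.003,-0.005],0,1]]'
```

```text
time: 19.9
tool_pos: [0.5657, -0.0139, 0.2244]
tool_rot: [-3.125, 0.004, 1.355]
contact_force: [-21.0, -4.3, 5.0]
opening: 0.0133
grip_force: 20.0
time: 20.27
tool_pos: [0.5653, -0.0137, 0.2248]
tool_rot: [-3.126, 0.003, 1.355]
contact_force: [-12.3, -6.0, -10.1]
opening: 0.0132
grip_force: 19.9
```

```bash
python3 -m jog '[[[0,0.004,0.003],0,1],[[0,0.005,0.003],0,1],[[0,0.005,0.003],0,1],[[0,0.005,0.003],0,1]]'; python3 - <<'E'
from h import *
pin(["clamp_post","clamp_pivot","clamp_arm","column","lid_handle","latch_post"])
E
```

```text
time: 20.78
tool_pos: [0.566, -0.0139, 0.2245]
tool_rot: [-3.122, 0.004, 1.355]
contact_force: [-20.5, -5.0, 2.5]
opening: 0.0132
grip_force: 20.0
top clamp_post [([0.766, 0.206, -0.001], 0.43)]
top clamp_pivot [([0.582, 0.055, 0.059], 0.63)]
top clamp_arm []
top column []
top lid_handle [([0.49, 0.181, 0.316], 0.7)]
top latch_post [([0.415, 0.395, 0.0], 0.66), ([0.684, -0.069, 0.108], 0.6)]
side clamp_post [([0.561, -0.013, 0.059], 0.42)]
side clamp_pivot [([0.608, -0.355, -0.001], 0.65), ([0.582, 0.056, 0.054], 0.57)]
side clamp_arm [([0.581, 0.057, 0.027], 0.61)]
side column [([0.498, 0.05, 0.023], 0.68)]
side lid_handle [([0.493, 0.177, 0.323], 0.98), ([0.609, -0.354, -0.002], 0.36)]
side latch_post [([0.682, -0.069, 0.115], 0.63)]
```

```bash
python3 - <<'E'
from h import *
from scipy.optimize import fsolve
m=cams.camera_model("side");K=np.array(m["camera_matrix"]);T=np.linalg.inv(np.array(m["pose"]))
def px(p): c=T[:3,:3]@p+T[:3,3]; q=K@c; return q[:2]/q[2]
w=1.355
def f(v,u,dx): return px(np.array([.563,-.013,0])+v[0]*np.array([np.sin(w),-np.cos(w),0])+dx*np.array([np.cos(w),np.sin(w),0])+[0,0,v[1]])-u
for dx in (-.02,0,.02): print(fsolve(f,[.08,.09],args=(np.array([250+575/5.5,170+205/5.5]),dx)))
E
```

```text
[0.0934191  0.09438284]
[0.10482639 0.07147365]
[0.11623368 0.04856447]
```

```bash
python3 -m jog '[[[0,0,-0.005],0,1],[[0,0,-0.01],0,1],[[0,0,-0.014],0,1],[[0,0,-0.014],0,1]]' 10; python3 -m jog '[[[0,0,0.002],0,1],[[0,0.002,0.002],0,1],[[0,0.002,0.002],0,1],[[0,0.002,0.002],0,1]]' 20
```

```text
time: 21.98
tool_pos: [0.5663, -0.0129, 0.2283]
tool_rot: [-3.122, 0.001, 1.355]
contact_force: [-14.2, 1.1, -12.0]
opening: 0.013
grip_force: 10.0
time: 22.48
tool_pos: [0.5666, -0.0129, 0.228]
tool_rot: [-3.12, 0.002, 1.355]
contact_force: [-18.7, 1.7, -6.0]
opening: 0.0134
grip_force: 20.0
```

```bash
python3 -m jog '[[[0,0,0],0,1],[[0,0,0],0,1],[[0,0,0],0,1],[[0,0,0],0,1],[[0,0,0],0,1],[[0,0,0],0,1]]' && python3 -c "
from cell import robot;print(robot.hand_in())"
```

```text
time: 23.22
tool_pos: [0.5666, -0.0129, 0.2281]
tool_rot: [-3.12, 0.002, 1.355]
contact_force: [-18.4, 1.6, -6.6]
opening: 0.013
grip_force: 20.0
the job is handed in; nothing more can be done
None
```

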